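# Fit the gauge head to the leak-test tank

## Robot

A 6-joint arm with a two-finger parallel gripper is mounted at the origin on the work surface. World frame = base frame: x ahead of the robot, y to its left, z up, the work surface at z = 0. Lengths are in m, angles in rad, forces in N, time in s.
With the tool pointing down it reaches from about 0.35 to 0.8 m from the base axis. Payload 7.3 kg.
Tool frame: the origin (TCP) lies between the finger pads; the fingertips stand 8 mm ahead of it and the grasp point (between the pads) lies 11 mm behind it; z points along the fingers, y is the line along which they close (so a half turn about z gives the same grasp; the last joint's range is limited). The gripper opens to 85 mm and grips with 20 to 120 N. Pads are 22 mm wide; open, the fingers measure 114 mm over their backs; the gripper's body (76 mm by 85 mm) begins 54 mm behind the grasp point. The pads swing forward as they close: fully open they stand 13 mm farther back than shut.
Start: joints at [1.182, 0.342, 1.524, -0, 1.275, -0.146], TCP at [0.126, 0.51, 0.239] pointing down, gripper open.
Joint ranges: [-2.53, 2.53], [-0.77, 2.02], [0.04, 2.7], [-1, 4.14], [0.28, 2.66], [-3.11, 3.11]. Speed limits (rad/s): [2.57, 2.57, 3.14, 3.14, 3.14, 3.14].

## Interface

Orientations are given as a unit quaternion [x, y, z, w].
In Python, from workcell import sense, capture, arm gives the robot as it stands.
- The arm moves only by the tool arm_command, never from a script. Its argument "series" is a list of rows, each an object with "offset": the shift along the tool's x, y, z normalised to -1 to 1, where 1 is 0.3 m, a list of three; "dr": the turn, a rotation vector about the tool's x, y, z normalised to -1 to 1, where 1 is 90 degrees, a list of three; "hand": the opening, from -1 (shut) to 1 (fully open). In form: [{"offset": [dx, dy, dz], "dr": [rx, ry, rz], "hand": hand}, ...]. A call has 1 to 8 rows; each row is the pose to reach, as a shift and turn from the pose commanded when the call began, along the tool's axes at that moment; what a row does not reach only later rows make up. A row lasts 1/10 s, in which the tool goes at most 50 mm and 8.59 degrees, less where a joint would pass 70% of its speed; a pose out of reach is approached as far as the arm can. A call with a number of a shift or a turn outside -1 to 1 is refused whole. A call with a gripper value outside its range is refused whole. The fingers move at their own pace and stop on an object; the grip force is fixed at half the most. Time passes only in rows, so rows that repeat a pose let the fingers close. It gives the time, the measured TCP pose, the force, the opening and the grip force at its end, in the units of the state.
- sense(): the state, without advancing time (a new reading comes with each control period).
- capture(name): name is "side" or "top" or "wrist"; returns a dict with "image" (384x512x3 uint8, red, green, blue), "fx", "fy", "cx", "cy" (pixels), "R" (3x3) and "t" (3): a world point X has camera coordinates R X + t. Camera axes: x right, y down, z forward; pixel columns grow to the right and rows downward; lengths in m; the calibration is good to about 2 mm. A picture is of the moment at which its call begins. There is no depth.
- arm.hand_in(): hands the job in; it is judged then, once.
The state is a dict: "time_s": time; "joint_positions": joint angles; "qvel": joint speeds; "tau": joint torques, N m; "ee_pos": TCP position; "ee_rot": TCP orientation; "force": force on the tool from outside, world axes, zero at the start; "moment": the same for the moment, N m; "width": finger opening in m; "finger_force": force on a finger pad.
Only numpy, scipy, OpenCV 4.12 (cv2) and the standard library are available. Lean on these libraries where they do the work, as an engineer would, in place of code of your own. Each camera call takes 0.05 s, during which the arm holds its last target. There are 200 camera calls.

## Task

Fit the pressure-gauge head to the leak-test tank: push its grooved spigot fully home in the camlock coupling on the tank's lid, until its collar sits down on the rim, with a firm steady push and no ramming. Then swing the two cam arms down, one after the other and without forcing them, until each hangs fully down against the coupling, and let go. Leave the blanking plug, the filter cartridge and the wrench where they are.

Things in the scene. Friction and masses are not known exactly. Their poses are not given: they have to be found in the camera images.
- tank: Leak-test tank, fixed to the bench: a low stainless box 240 x 300 mm, 90 mm high to the top of its bolted lid; an aluminium camlock coupling stands upright in the middle of the lid. Origin on the bench, straight below the coupling's axis; z up; one cam arm on its +y side (left), one on its -y side (right).
- coupling_mouth (a point): Centre of the coupling's rim, on its axis, 200 mm above the bench; axes as the tank's. The coupling is a round socket, 60 mm over the rim, 57 mm over the body, which reaches down to 140 mm above the bench, on a 41 mm pipe. Bore 47.2 mm across.
- gasket_seat (a point): On the axis, 33 mm below the rim: top of the stiff rubber gasket before the push. A spigot let in by its own weight stops here, 5 mm short of home. The gasket yields to a push of about 18 N in all (the head's weight helps) and stays where it is pushed; 5 mm on, the collar meets the rim and the force rises steeply: home. Left 2 mm or more short, the cams foul the spigot's lip and strain it.
- cam_left_pin (a point): Pivot pin of the left cam arm, along the tank's x: 30 mm to the tank's +y side of the coupling's axis, 18.5 mm below the rim. The arm is a brass bar 10.5 mm wide running outward from the pin to 50 mm; its outer face (upper face when level) lies 8 mm from the pin's axis. Two 4.5 mm ears of the coupling flank it, out to 37.5 mm from the coupling's axis.
- cam_right_pin (a point): Pivot pin of the right cam arm, on the tank's -y side of the coupling: the mirror image of the left one.
- cam_left_tip (a point): End of the left arm's brass bar, 49 mm along the arm from the pin and moving with it; beyond it a thin steel finger ring, 21 mm across, reaches to 69 mm from the pin.
- cam_right_tip (a point): End of the right arm's brass bar, likewise.
- cam_left (a joint): Angle of the left cam arm, rad: 0 = standing out level, negative = raised (starts raised by 0.1 to 0.45), growing as its outer end swings down; 1.55 = its stop, hanging straight down against the coupling. Stays where it is left; about 5 to 6 N at 40 mm from the pin swings it, a little more from about 0.5 to 1.2 where its cam bites in the spigot's groove, then it goes over centre.
- cam_right (a joint): Angle of the right cam arm, rad, counted the same way: 0 = level, growing downward, 1.55 = hanging down against the coupling.
- gauge_head: Gauge head, loose, 0.4 to 0.63 kg, upright on the bench: aluminium spigot with a groove round it, collar, hexagon, and a small round pressure gauge on top, dial up. Origin: centre of the spigot's lower end, z up its axis. Spigot 45 mm across, chamfered at the end, 0 to 38 mm up (groove 11 to 26); collar 56 mm across, 38 to 43; neck; gauge 39 mm across, 66 to 89.
- head_hex (a point): Middle of the head's hexagon, 52 mm above its lower end: 46 mm across flats, 18 mm high, flats facing the head's own +x, -x and every 60 degrees. Grip here; the fingers pass beside the gauge. Home, the head's origin is 38 mm below coupling_mouth on the same axis, its collar on the rim; its turn about the axis does not matter.
- blank_plug: Blanking plug, loose, 0.35 kg, not part of this job: the same spigot and collar with a short round top and a crossbar, 57 mm high, no gauge. Origin: centre of its lower end. It and the gauge head stand in either of two places. Leave it where it stands.
- filter: White filter cartridge, 72 mm across, 186 mm high, standing on the bench. Origin: centre of its underside. Leave it where it stands.
- wrench: Steel wrench lying flat on the bench. Origin: middle of its underside. Leave it where it lies.

How it is judged:
By the outcome, as a careful person would: the job done as asked, in the order asked, and still so for the second after the job is handed in, with the robot touching nothing.
It also fails if it takes over 72 s, if anything falls off the work surface, if the arm or the gripper's body presses on something with over 40 N, if the wrist force passes 120 N, or if a joint passes its speed limit or range.

## Working session

There is one attempt and no reset: what is moved stays moved. The work goes in short steps, Python scripts to look and compute and a tool call to move; the robot and the scene stay as the last step left them, time stands still between calls to the robot, and variables do not carry over. Pictures are saved under pics/ and viewed, at most 10 in all, crops included, and the job is handed in when it is done.

Besides the shell and the picture viewer there is one more tool, called after "Request:" by a JSON object that holds its "api" and its "payload". arm_command: Moves the arm, as the interface text tells. Its arguments: {"type":"object","properties":{"series":{"type":"array"}},"required":["series"]}

```bash
mkdir -p pics
cat > h.py <<'E'
import numpy as np,cv2
from workcell import sense,capture,arm
from scipy.spatial.transform import Rotation as Ro
def save(n,f):
    c=capture(n); cv2.imwrite('pics/'+f,c['image'][:,:,::-1]); np.savez('pics/'+f[:-4]+'.npz',**c); return c
def ray(c,u,v):
    d=c['R'].T@np.array([(u-c['cx'])/c['fx'],(v-c['cy'])/c['fy'],1]); return -c['R'].T@c['t'],d
def onz(c,u,v,z):
    o,d=ray(c,u,v); return o+d*(z-o[2])/d[2]
def proj(c,X):
    p=c['R']@np.array(X)+c['t']; return c['fx']*p[0]/p[2]+c['cx'],c['fy']*p[1]/p[2]+c['cy']
def load(f): return dict(np.load('pics/'+f+'.npz'))
def rel(s,X):  # shift in tool axes, units of 0.3 m
    return Ro.from_quat(s['ee_rot']).as_matrix().T@(np.array(X)-s['ee_pos'])/0.3
E
python3 - <<'E'
from h import *
a=save('top','t0.png');b=save('side','s0.png')
for c in(a,b):print(-c['R'].T@c['t'],c['R'][2],c['fx'])
print(sense())
E
```

```text
[0.40205466 0.02076279 1.41909719] [ 0.09883203 -0.00120584 -0.9951034 ] 433.370294959111
[ 0.41816507 -0.75225874  1.05008047] [ 0.08745325  0.64155942 -0.76207181] 420.4594575258834
{'time_s': 0.1, 'joint_positions': array([ 1.18198152e+00,  3.42654226e-01,  1.52489734e+00,  2.11194470e-05,
        1.27540891e+00, -1.46004764e-01]), 'qvel': array([ 0.00052117, -0.00246499, -0.00167368,  0.00052351,  0.00040968,
       -0.00103924]), 'tau': array([ 1.89875405e-03, -4.34445798e+01, -2.46487051e+01, -1.56323777e-04,
        4.65676712e-03,  1.11388837e-05]), 'ee_pos': array([0.12607201, 0.50929079, 0.23870327]), 'ee_rot': array([ 1.21110036e-01,  9.92638852e-01, -6.56931812e-04, -1.90453081e-04]), 'force': array([0.19459107, 0.47403677, 0.68078434]), 'moment': array([-0.00946539,  0.02747626, -0.02351287]), 'finger_force': 0.0, 'width': 0.08527854080017645}
```

View pics/t0.png

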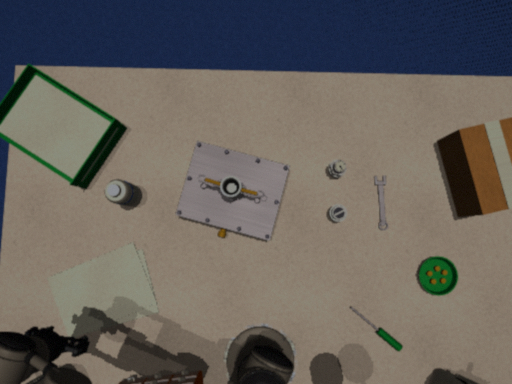

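View pics/s0.png

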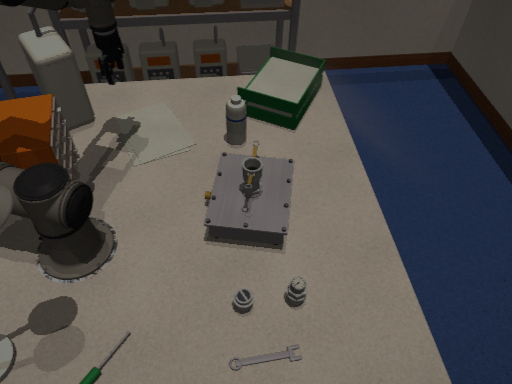

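The top view shows the coupling at (231,187), the gauge head at (337,169) (side view: 297,290), the plug at (337,213), the filter at (122,192) and the wrench at (381,203). Next I'll enlarge crops.

Run:
```python
from h import *
t=cv2.imread('pics/t0.png');s=cv2.imread('pics/s0.png')
def cr(i,u,v,w,h,k): return cv2.resize(i[v:v+h,u:u+w],None,fx=k,fy=k,interpolation=cv2.INTER_CUBIC)
A=cr(t,190,150,80,60,5);B=cr(t,310,150,80,60,5);C=cr(s,215,135,80,60,5).copy();D=cr(s,230,265,80,60,5)
cv2.imwrite('pics/c0.png',np.vstack([np.hstack([A,B]),np.hstack([C,D])]))
```

```text
(no output)
```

View pics/c0.png

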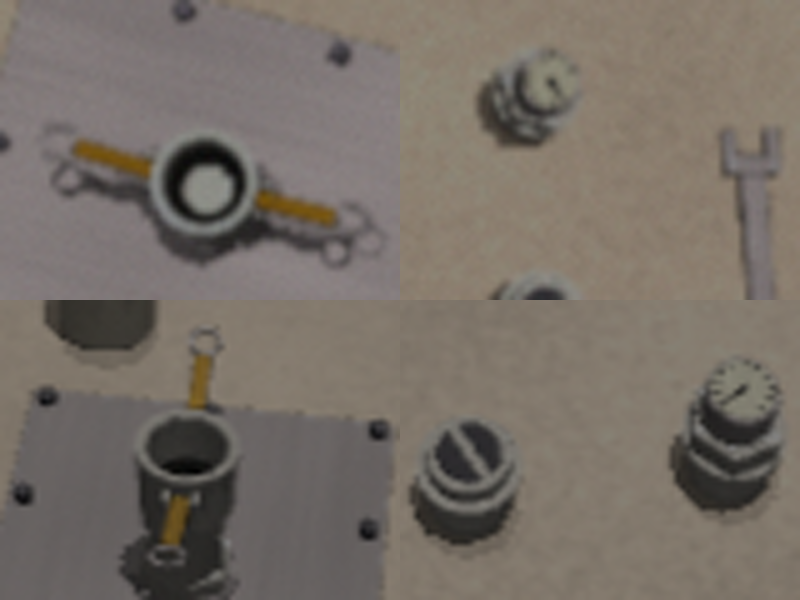

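The crops show the rim centre at top (230.6,187.2) and side (252.4,164.4). The dial is at top (340,166.4) and side (298.4,283). Both arms are raised and lie along the tank's y.

Run:
```python
from h import *
a=load('t0');b=load('s0')
def tri(p,q):
    A=[];B=[]
    for c,u in((a,p),(b,q)):
        o,d=ray(c,*u);d/=np.linalg.norm(d);P=np.eye(3)-np.outer(d,d);A.append(P);B.append(P@o)
    return np.linalg.solve(sum(A),sum(B))
print('rim',onz(a,230.6,187.2,.2),onz(b,252.4,164.4,.2),tri((230.6,187.2),(252.4,164.4)))
print('head',onz(a,340,166.4,.089),onz(b,298.4,283,.089),tri((340,166.4),(298.4,283)))
# arm direction via lid bolts (top): 
for p in((206,179.4),(220,183.6),(241.6,189.6),(256.6,193.4)):print(onz(a,*p,.19))
# lid corner bolts from top image (198,144),(286,167),(268,238),(181,212)
B=[onz(a,*p,.092) for p in((198.5,144),(286.5,167.5),(268.5,237.5),(180.5,212.5))]
print(B, np.mean(B,0)); 
for i,j in((1,0),(2,3)):
  d=B[j]-B[i];print(np.degrees(np.arctan2(-d[0],d[1])))
for i,j in((3,0),(2,1)):
  d=B[j]-B[i];print(np.degrees(np.arctan2(d[1],d[0])))
```

```text
rim [0.52936291 0.09661808 0.2       ] [0.53458383 0.09415686 0.2       ] [0.53230028 0.09671418 0.19725518]
head [ 0.61325865 -0.23399581  0.089     ] [ 0.61643462 -0.23517316  0.089     ] [ 0.61510691 -0.23442969  0.08753914]
[0.55126164 0.16808475 0.19      ]
[0.54007115 0.12775972 0.19      ]
[0.52421756 0.06571364 0.19      ]
[0.51427878 0.02273697 0.19      ]
[array([0.67344855, 0.20682786, 0.092     ]), array([ 0.60569185, -0.06783692,  0.092     ]), array([ 0.38923487, -0.01626752,  0.092     ]), array([0.45947533, 0.25440219, 0.092     ])] [0.53196265 0.0942814  0.092     ]
-13.85754206506664
-14.547711080874416
-12.535118398513086
-13.400518141070412
```

Request:
{"api": "arm_command", "payload": {"series": [{"offset":[-0.8,-0.42,-0.3],"dr":[0,0,0],"hand":1},{"offset":[-0.8,-0.42,-0.3],"dr":[0,0,0],"hand":1},{"offset":[-0.8,-0.42,-0.3],"dr":[0,0,0],"hand":1},{"offset":[-0.8,-0.42,-0.3],"dr":[0,0,0],"hand":1},{"offset":[-0.8,-0.42,-0.3],"dr":[0,0,0],"hand":1},{"offset":[-0.8,-0.42,-0.3],"dr":[0,0,0],"hand":1}]}}

```text
time_s: 0.7
ee_pos: [0.3306, 0.3277, 0.3301]
ee_rot: [0.122, 0.993, 0.0, 0.0]
force: [0.6, 0.5, -0.9]
width: 0.0854
finger_force: 0.0
```

Request:
{"api": "arm_command", "payload": {"series": [{"offset":[-0.83,-0.98,0],"dr":[0,0,0],"hand":1},{"offset":[-0.83,-0.98,0],"dr":[0,0,0],"hand":1},{"offset":[-0.83,-0.98,0],"dr":[0,0,0],"hand":1},{"offset":[-0.83,-0.98,0],"dr":[0,0,0],"hand":1},{"offset":[-0.83,-0.98,0],"dr":[0,0,0],"hand":1},{"offset":[-0.83,-0.98,0],"dr":[0,0,0],"hand":1},{"offset":[-0.83,-0.98,0],"dr":[0,0,0],"hand":1},{"offset":[-0.83,-0.98,0],"dr":[0,0,0],"hand":1}]}}

```text
time_s: 1.5
ee_pos: [0.5006, -0.0186, 0.3288]
ee_rot: [0.122, 0.993, -0.0, -0.0]
force: [0.5, 0.2, 0.2]
width: 0.0857
finger_force: 0.0
```

Run:
```python
from h import *
s=sense();print(s['ee_pos'],rel(s,[.614,-.2345,.25]))
```

```text
[ 0.50057092 -0.01858258  0.32876996] [-0.54140337 -0.60654596  0.26246247]
```

Request:
{"api": "arm_command", "payload": {"series": [{"offset":[-0.54,-0.61,0.26],"dr":[0,0,0],"hand":1},{"offset":[-0.54,-0.61,0.26],"dr":[0,0,0],"hand":1},{"offset":[-0.54,-0.61,0.26],"dr":[0,0,0],"hand":1},{"offset":[-0.54,-0.61,0.26],"dr":[0,0,0],"hand":1},{"offset":[-0.54,-0.61,0.26],"dr":[0,0,0],"hand":1},{"offset":[-0.54,-0.61,0.26],"dr":[0,0,0],"hand":1},{"offset":[-0.54,-0.61,0.26],"dr":[0,0,0],"hand":1}]}}

```text
time_s: 2.2
ee_pos: [0.6127, -0.2334, 0.2489]
ee_rot: [0.122, 0.993, 0.001, -0.002]
force: [0.0, 1.5, 0.5]
width: 0.0858
finger_force: 0.0
```

Run:
```python
from h import *
c=save('wrist','w1.png');print(sense()['ee_pos'],-c['R'].T@c['t'],c['R'],c['fx'])
```

```text
[ 0.61284703 -0.23205733  0.25042573] [ 0.53357441 -0.21317425  0.38487172] [[ 2.41392954e-01  9.70427402e-01  3.14294881e-04]
 [ 9.21254933e-01 -2.29263109e-01  3.14209764e-01]
 [ 3.04989821e-01 -7.55584771e-02 -9.49353530e-01]] 317.33833411503934
```

View pics/w1.png

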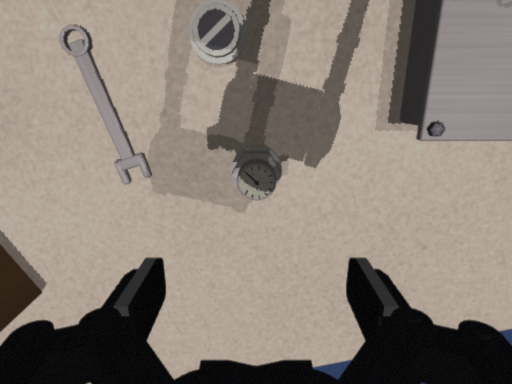

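The wrist view shows the head in the gripper's shadow, with its dial at about (257,180). I'll enlarge and brighten it to see the hexagon's corners.

Run:
```python
from h import *
c=load('w1');i=c['image'][130:220,205:315,::-1].astype(float)
i=np.clip(255*(i/200)**.5,0,255).astype(np.uint8)
cv2.imwrite('pics/w1c.png',cv2.resize(i,None,fx=6,fy=6,interpolation=cv2.INTER_CUBIC))
print(onz(c,257,180,.089))
```

```text
[ 0.61251573 -0.23128897  0.089     ]
```

View pics/w1c.png

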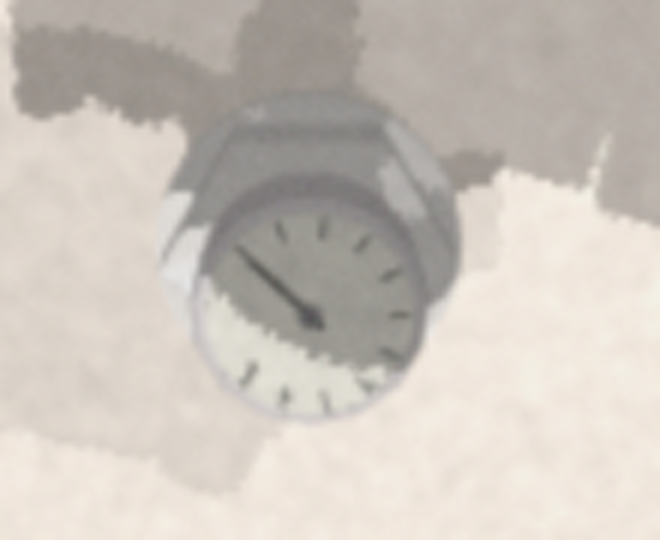

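The crop shows the dial centre at about (256.7,180.5). The hexagon has a level flat facing image-up, so I need to turn the tool 30° for the fingers to close on flats.

Request:
{"api": "arm_command", "payload": {"series": [{"offset":[0,0,0.2],"dr":[0,0,0.333],"hand":1},{"offset":[0,0,0.4],"dr":[0,0,0.333],"hand":1},{"offset":[0,0,0.4],"dr":[0,0,0.333],"hand":1},{"offset":[0,0,0.4],"dr":[0,0,0.333],"hand":1},{"offset":[0,0,0.4],"dr":[0,0,0.333],"hand":1},{"offset":[0,0,0.4],"dr":[0,0,0.333],"hand":1}]}}

```text
time_s: 2.85
ee_pos: [0.6137, -0.2312, 0.1331]
ee_rot: [0.372, 0.928, -0.0, 0.001]
force: [-0.9, -1.1, -0.5]
width: 0.0855
finger_force: 0.0
```

Run:
```python
from h import *
c=save('wrist','w2.png');s=sense();print(s['ee_pos'],s['joint_positions'],rel(s,[.6135,-.233,.055]))
```

```text
[ 0.61374623 -0.23152705  0.13311997] [-4.77557348e-01  6.69022278e-01  1.27395992e+00  2.13779061e-04
  1.19587029e+00 -1.28560921e+00] [-0.00212908 -0.0043669   0.26040217]
```

View pics/w2.png

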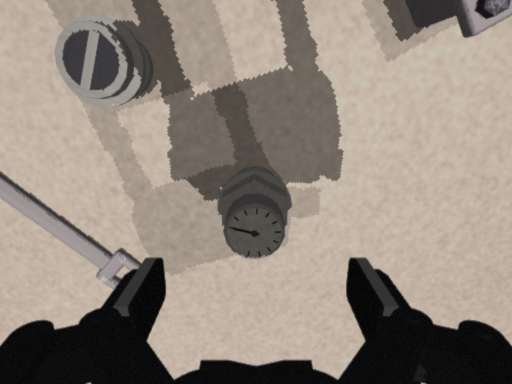

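The hexagon corner now points up in the image and its flats face the fingers. The dial, at (255,231), is centred laterally.

Run:
```python
from h import *
c=load('w2');s=sense();p=onz(c,255,231,.089);print(p,rel(s,[p[0],p[1],.054]))
```

```text
[ 0.61395509 -0.23165461  0.089     ] [-1.18359874e-04 -8.00387816e-05  2.63734469e-01]
```

Request:
{"api": "arm_command", "payload": {"series": [{"offset":[0,0,0.13],"dr":[0,0,0],"hand":1},{"offset":[0,0,0.26],"dr":[0,0,0],"hand":1},{"offset":[0,0,0.26],"dr":[0,0,0],"hand":1},{"offset":[0,0,0.26],"dr":[0,0,0],"hand":-1},{"offset":[0,0,0.26],"dr":[0,0,0],"hand":-1},{"offset":[0,0,0.26],"dr":[0,0,0],"hand":-1},{"offset":[0,0,0.26],"dr":[0,0,0],"hand":-1},{"offset":[0,0,0.26],"dr":[0,0,0],"hand":-1}]}}

```text
time_s: 3.7
ee_pos: [0.6146, -0.233, 0.0564]
ee_rot: [0.374, 0.928, -0.0, 0.003]
force: [-1.3, 0.1, 7.4]
width: 0.0442
finger_force: 62.7
```

Request:
{"api": "arm_command", "payload": {"series": [{"offset":[0,0,-0.05],"dr":[0,0,0],"hand":-1},{"offset":[0,0,-0.2],"dr":[0,0,0],"hand":-1},{"offset":[0,0,-0.35],"dr":[0,0,0],"hand":-1},{"offset":[0,0,-0.5],"dr":[0,0,0],"hand":-1},{"offset":[0,0,-0.65],"dr":[0,0,0],"hand":-1},{"offset":[0,0,-0.77],"dr":[0,0,0],"hand":-1},{"offset":[0,0,-0.85],"dr":[0,0,0],"hand":-1},{"offset":[0,0,-0.85],"dr":[0,0,0],"hand":-1}]}}

```text
time_s: 4.5
ee_pos: [0.6139, -0.2325, 0.3135]
ee_rot: [0.374, 0.928, -0.0, 0.004]
force: [0.5, -0.3, -5.8]
width: 0.044
finger_force: 63.9
```

Run:
```python
from h import *
s=sense();print(s['ee_pos'],s['force'],rel(s,[.531,.096,.305]))
```

```text
[ 0.61389758 -0.23252944  0.31352404] [ 0.48339682 -0.25939155 -5.83912547] [0.95835318 0.59788585 0.02223985]
```

Request:
{"api": "arm_command", "payload": {"series": [{"offset":[0.08,0.05,0],"dr":[0,0,0.08],"hand":-1},{"offset":[0.2,0.12,0],"dr":[0,0,0.17],"hand":-1},{"offset":[0.34,0.21,0],"dr":[0,0,0.26],"hand":-1},{"offset":[0.48,0.3,0],"dr":[0,0,0.35],"hand":-1},{"offset":[0.62,0.39,0],"dr":[0,0,0.44],"hand":-1},{"offset":[0.76,0.48,0],"dr":[0,0,0.53],"hand":-1},{"offset":[0.88,0.55,0],"dr":[0,0,0.61],"hand":-1},{"offset":[0.95,0.6,0],"dr":[0,0,0.667],"hand":-1}]}}

```text
time_s: 5.3
ee_pos: [0.53, 0.0982, 0.3068]
ee_rot: [0.788, 0.615, -0.001, -0.002]
force: [-0.3, -0.1, -5.0]
width: 0.0443
finger_force: 63.8
```

Request:
{"api": "arm_command", "payload": {"series": [{"offset":[0,0,0],"dr":[0,0,0],"hand":-1},{"offset":[0,0,0],"dr":[0,0,0],"hand":-1},{"offset":[0,0,0],"dr":[0,0,0],"hand":-1}]}}

```text
time_s: 5.6
ee_pos: [0.5323, 0.0942, 0.3074]
ee_rot: [0.788, 0.616, -0.001, -0.0]
force: [-0.5, -0.5, -6.2]
width: 0.0441
finger_force: 63.8
```

Run:
```python
from h import *
save('top','t3.png');save('side','s3.png');save('wrist','w3.png')
s=sense();print(s['ee_pos'],Ro.from_quat(s['ee_rot']).as_matrix())
t=cv2.imread('pics/t3.png');q=cv2.imread('pics/s3.png');w=cv2.imread('pics/w3.png')
def cr(i,u,v,w,h,k): return cv2.resize(i[v:v+h,u:u+w],None,fx=k,fy=k,interpolation=cv2.INTER_CUBIC)
cv2.imwrite('pics/c3.png',np.hstack([cr(q,207,90,80,120,5),cr(w,128,184,256,200,1.5625)[:312],]) if 0 else np.vstack([np.hstack([cr(q,207,110,100,100,4),cr(t,180,140,100,100,4)])]))
```

```text
[0.5326376  0.09401052 0.30790268] [[ 2.41663666e-01  9.70359871e-01 -6.26712050e-04]
 [ 9.70360041e-01 -2.41663774e-01 -1.01996543e-04]
 [-2.50426952e-04 -5.83487472e-04 -9.99999798e-01]]
```

View pics/c3.png

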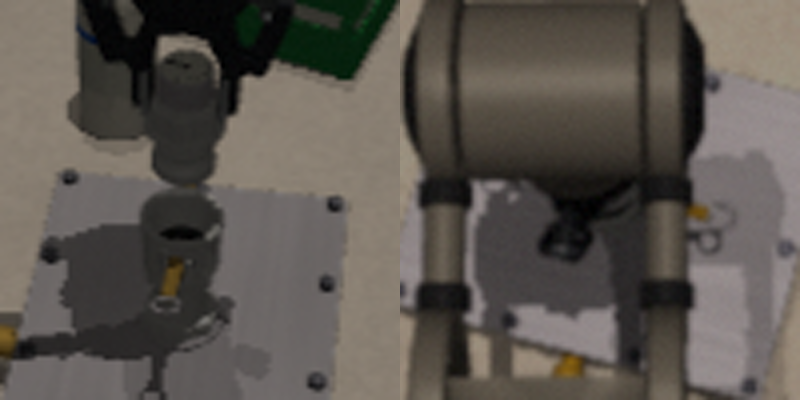

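View pics/w3.png

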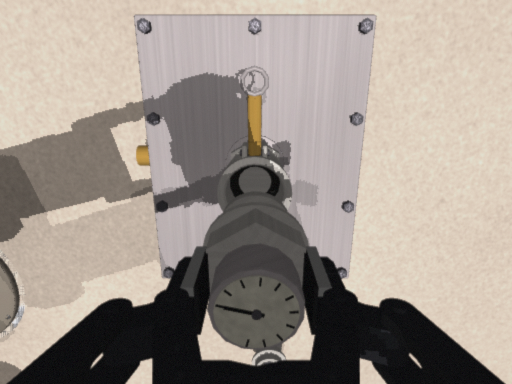

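In the wrist view the rim centre is near (253,185), partly hidden behind the held head. The tank is square to the tool (bolt rows level, right arm straight up the image). I'll zoom in on the rim.

Run:
```python
from h import *
c=load('w3');i=c['image'][135:225,200:310,::-1].astype(float)
i=np.clip(255*(i/180)**.5,0,255).astype(np.uint8)
cv2.imwrite('pics/w3c.png',cv2.resize(i,None,fx=6,fy=6,interpolation=cv2.INTER_CUBIC))
print(proj(c,[.531,.096,.2]),onz(c,256,311,.308-.0564+.089), proj(load('s3'),[.5326,.0940,.2515]),-c['R'].T@c['t'],c['R'])
```

```text
(np.float64(253.74986336807765), np.float64(195.32197645175518)) [0.53243189 0.09481318 0.3406    ] (np.float64(252.0276432298433), np.float64(151.23359250972854)) [0.55184914 0.17378732 0.44333573] [[ 9.70668182e-01 -2.40422962e-01 -2.81661079e-04]
 [-2.27842957e-01 -9.20251213e-01  3.18159225e-01]
 [-7.67519823e-02 -3.08762862e-01 -9.48037250e-01]]
```

View pics/w3c.png

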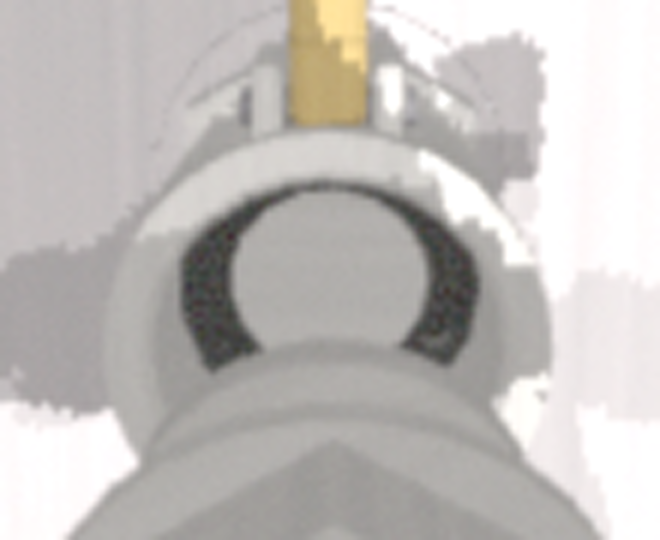

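The zoomed rim's outer edge has its top at (328,128), left at (105,340) and right at (550,350). The bore edge has its top at (330,180). I'll fit circles.

Run:
```python
from h import *
from scipy.optimize import least_squares
c=load('w3')
for pts,r in (([(328,128),(190,172),(133,240),(105,340),(465,165),(530,240),(551,350)],.03),([(330,181),(157,355),(503,355),(215,220),(445,220)],.0236)):
    P=np.array([onz(c,200+u/6-.4,135+v/6-.4,.2)[:2] for u,v in pts])
    for rr in (r,None):
        f=least_squares(lambda x:np.hypot(*(P-x[:2]).T)-(rr or x[2]),[.53,.095,r])
        print(f.x,f.fun.round(4))
```

```text
[0.53228581 0.0982779  0.03      ] [-0.0003  0.     -0.0002  0.0002  0.0004  0.0002 -0.0003]
[0.53229604 0.09831709 0.02996877] [-0.0004  0.     -0.0002  0.0002  0.0004  0.0002 -0.0003]
[0.53208516 0.09749895 0.0236    ] [-0.0001 -0.0003 -0.0004  0.0001  0.0001]
[0.53217106 0.09784553 0.02328879] [-0.0002 -0.     -0.      0.0001  0.0001]
```

Request:
{"api": "arm_command", "payload": {"series": [{"offset":[0.01,-0.0035,0.05],"dr":[0,0,0],"hand":-1},{"offset":[0.01,-0.0035,0.1],"dr":[0,0,0],"hand":-1},{"offset":[0.01,-0.0035,0.14],"dr":[0,0,0],"hand":-1},{"offset":[0.01,-0.0035,0.155],"dr":[0,0,0],"hand":-1},{"offset":[0.01,-0.0035,0.165],"dr":[0,0,0],"hand":-1},{"offset":[0.01,-0.0035,0.175],"dr":[0,0,0],"hand":-1},{"offset":[0.01,-0.0035,0.185],"dr":[0,0,0],"hand":-1},{"offset":[0.01,-0.0035,0.19],"dr":[0,0,0],"hand":-1}]}}

```text
time_s: 6.55
ee_pos: [0.5323, 0.0982, 0.2514]
ee_rot: [0.788, 0.616, 0.0, 0.0]
force: [-0.6, 0.6, -5.8]
width: 0.0441
finger_force: 63.7
```

Request:
{"api": "arm_command", "payload": {"series": [{"offset":[0,0,0.01],"dr":[0,0,0],"hand":-1},{"offset":[0,0,0.02],"dr":[0,0,0],"hand":-1},{"offset":[0,0,0.03],"dr":[0,0,0],"hand":-1},{"offset":[0,0,0.04],"dr":[0,0,0],"hand":-1},{"offset":[0,0,0.05],"dr":[0,0,0],"hand":-1},{"offset":[0,0,0.05],"dr":[0,0,0],"hand":-1}]}}

```text
time_s: 7.15
ee_pos: [0.532, 0.0982, 0.2357]
ee_rot: [0.788, 0.616, -0.0, -0.0]
force: [0.0, -0.6, -6.2]
width: 0.0439
finger_force: 63.7
```

Request:
{"api": "arm_command", "payload": {"series": [{"offset":[0,0,0.01],"dr":[0,0,0],"hand":-1},{"offset":[0,0,0.02],"dr":[0,0,0],"hand":-1},{"offset":[0,0,0.03],"dr":[0,0,0],"hand":-1},{"offset":[0,0,0.035],"dr":[0,0,0],"hand":-1},{"offset":[0,0,0.04],"dr":[0,0,0],"hand":-1},{"offset":[0,0,0.045],"dr":[0,0,0],"hand":-1}]}}

```text
time_s: 7.75
ee_pos: [0.5323, 0.0984, 0.2233]
ee_rot: [0.788, 0.616, 0.0, 0.0]
force: [-4.2, -0.6, 7.0]
width: 0.0442
finger_force: 65.1
```

Gasket contact at the expected height. Next is a slow push.

Request:
{"api": "arm_command", "payload": {"series": [{"offset":[0,0,0.003],"dr":[0,0,0],"hand":-1},{"offset":[0,0,0.006],"dr":[0,0,0],"hand":-1},{"offset":[0,0,0.009],"dr":[0,0,0],"hand":-1},{"offset":[0,0,0.012],"dr":[0,0,0],"hand":-1}]}}

```text
time_s: 8.15
ee_pos: [0.5323, 0.0985, 0.2219]
ee_rot: [0.787, 0.616, 0.001, 0.001]
force: [-6.0, 0.5, 13.5]
width: 0.0445
finger_force: 65.9
```

Request:
{"api": "arm_command", "payload": {"series": [{"offset":[0,0,0.002],"dr":[0,0,0],"hand":-1},{"offset":[0,0,0.004],"dr":[0,0,0],"hand":-1}]}}

```text
time_s: 8.35
ee_pos: [0.5323, 0.0985, 0.2208]
ee_rot: [0.787, 0.616, 0.001, 0.001]
force: [-6.2, 0.3, 13.1]
width: 0.0443
finger_force: 65.9
```

Request:
{"api": "arm_command", "payload": {"series": [{"offset":[0,-0.001,0.003],"dr":[0,0,0],"hand":-1},{"offset":[0,-0.002,0.006],"dr":[0,0,0],"hand":-1},{"offset":[0,-0.002,0.008],"dr":[0,0,0],"hand":-1},{"offset":[0,-0.002,0.008],"dr":[0,0,0],"hand":-1}]}}

```text
time_s: 8.75
ee_pos: [0.5321, 0.0985, 0.2185]
ee_rot: [0.787, 0.616, 0.002, 0.001]
force: [-5.3, 0.4, 12.6]
width: 0.0442
finger_force: 65.9
```

Request:
{"api": "arm_command", "payload": {"series": [{"offset":[0,0,0.002],"dr":[0,0,0],"hand":-1},{"offset":[0,0,0.004],"dr":[0,0,0],"hand":-1},{"offset":[0,0,0.004],"dr":[0,0,0],"hand":-1}]}}

```text
time_s: 9.05
ee_pos: [0.5322, 0.0985, 0.2183]
ee_rot: [0.787, 0.616, 0.002, 0.001]
force: [-8.3, -0.5, 19.1]
width: 0.0442
finger_force: 66.6
```

Request:
{"api": "arm_command", "payload": {"series": [{"offset":[0,-0.001,0.003],"dr":[0,0,0],"hand":-1},{"offset":[0,-0.001,0.006],"dr":[0,0,0],"hand":-1},{"offset":[0,-0.001,0.006],"dr":[0,0,0],"hand":-1}]}}

```text
time_s: 9.35
ee_pos: [0.5321, 0.0985, 0.2183]
ee_rot: [0.787, 0.616, 0.003, 0.002]
force: [-11.1, -1.6, 30.1]
width: 0.044
finger_force: 67.7
```

Request:
{"api": "arm_command", "payload": {"series": [{"offset":[0,0,-0.005],"dr":[0,0,0],"hand":-1},{"offset":[0,0,-0.009],"dr":[0,0,0],"hand":1},{"offset":[0,0,-0.009],"dr":[0,0,0],"hand":1},{"offset":[0,0,-0.009],"dr":[0,0,0],"hand":1},{"offset":[0,0,-0.009],"dr":[0,0,0],"hand":1},{"offset":[0,0,-0.009],"dr":[0,0,0],"hand":1}]}}

```text
time_s: 9.95
ee_pos: [0.5313, 0.0985, 0.215]
ee_rot: [0.788, 0.616, -0.0, -0.0]
force: [-0.2, -0.6, 0.7]
width: 0.0853
finger_force: 0.0
```

Request:
{"api": "arm_command", "payload": {"series": [{"offset":[0,0,-0.05],"dr":[0,0,0],"hand":1},{"offset":[0,0,-0.15],"dr":[0,0,0],"hand":1},{"offset":[0,0,-0.3],"dr":[0,0,0],"hand":1},{"offset":[0,0,-0.4],"dr":[0,0,0],"hand":1},{"offset":[0,0,-0.4],"dr":[0,0,0],"hand":1},{"offset":[0,0,-0.4],"dr":[0,0,0],"hand":-1},{"offset":[0,0,-0.4],"dr":[0,0,0],"hand":-1},{"offset":[0,0,-0.4],"dr":[0,0,0],"hand":-1}]}}

```text
time_s: 10.75
ee_pos: [0.5308, 0.0984, 0.3337]
ee_rot: [0.788, 0.616, -0.001, -0.001]
force: [0.3, 0.1, 1.1]
width: 0.0442
finger_force: 0.0
```

Run:
```python
from h import *
c=save('wrist','w4.png');save('side','s4.png');s=sense();print(s['ee_pos'],s['width'],s['joint_positions'],s['force'])
a=load('t0');ct=np.array([.5322,.098])
# brass masks: arm ends in t0 and w4
for n,c in(('t',a),('w',c)):
    hsv=cv2.cvtColor(c['image'],cv2.COLOR_RGB2HSV)
    m=cv2.inRange(hsv,(12,120,60),(28,255,255))
    k,l,st,ce=cv2.connectedComponentsWithStats(m)
    for i in range(1,k):
        if st[i,4]>15:
            p=np.argwhere(l==i)[:,::-1].astype(np.float32);r=cv2.boxPoints(cv2.minAreaRect(p))
            print(n,st[i],r.round(1).tolist())
```

```text
[0.53103093 0.09844959 0.33420579] 0.027876763251175097 [4.13102554e-02 3.17949934e-01 1.29915679e+00 1.14064303e-04
 1.52659673e+00 2.84116867e-01] [ 0.17628162 -0.37953297 -0.07001884]
t [500 118  12  44 285] [[500.0, 118.0], [511.0, 118.0], [511.0, 161.0], [500.0, 161.0]]
t [ 459  124   49   90 2289] [[458.3999938964844, 129.60000610351562], [483.3999938964844, 122.5], [507.6000061035156, 208.0], [482.5, 215.10000610351562]]
t [205 178  15   7  47] [[204.60000610351562, 180.1999969482422], [205.5, 177.5], [219.60000610351562, 182.1999969482422], [218.6999969482422, 184.89999389648438]]
t [241 188  16   7  50] [[240.60000610351562, 190.60000610351562], [241.39999389648438, 187.60000610351562], [256.3999938964844, 191.39999389648438], [255.60000610351562, 194.39999389648438]]
t [218 228   8  10  61] [[217.1999969482422, 235.39999389648438], [219.89999389648438, 227.3000030517578], [226.8000030517578, 229.60000610351562], [224.10000610351562, 237.6999969482422]]
t [435 266   5   5  19] [[434.0, 268.0], [436.5, 265.5], [439.5, 268.5], [437.0, 271.0]]
t [427 271   5   5  19] [[427.0, 271.0], [431.0, 271.0], [431.0, 275.0], [427.0, 275.0]]
t [442 270   5   5  19] [[442.0, 270.0], [446.0, 270.0], [446.0, 274.0], [442.0, 274.0]]
t [431 279   5   5  19] [[431.0, 279.0], [435.0, 279.0], [435.0, 283.0], [431.0, 283.0]]
t [441 278   5   5  18] [[441.0, 282.0], [441.0, 278.0], [445.0, 278.0], [445.0, 282.0]]
w [252 100  13  54 597] [[252.0, 100.0], [264.0, 100.0], [264.0, 153.0], [252.0, 153.0]]
w [146 145  13  19 201] [[144.89999389648438, 146.10000610351562], [156.8000030517578, 144.8000030517578], [158.6999969482422, 162.6999969482422], [146.89999389648438, 164.0]]
w [253 231  10  34 334] [[253.0, 231.0], [262.0, 231.0], [262.0, 264.0], [253.0, 264.0]]
```

```bash
cat >> h.py <<'E'
ct=np.array([.5322,.0983]);yt=np.array([.2417,.9704])
def face(side,th,s,n=.008):  # point on the arm's outer face, world
    o=.03+s*np.cos(th)+n*np.sin(th);z=.1815-s*np.sin(th)+n*np.cos(th)
    return np.r_[ct+side*o*yt,z]
def tcp(side,th,s,phi=np.radians(40)):  # TCP with tip corner on face at s; s is tip corner (lower corner if th<phi)
    b=np.array([np.sin(phi),np.cos(phi)]);e=np.array([-np.cos(phi),np.sin(phi)])
    p=np.array([.03+s*np.cos(th)+.008*np.sin(th),.1815-s*np.sin(th)+.008*np.cos(th)])
    T=p+.011*e*(1 if th<phi else -1)+.008*b
    return np.r_[ct+side*T[0]*yt,T[1]]
E
python3 - <<'E'
from h import *
from scipy.optimize import brentq
w=load('w4');t=load('t0')
for n,c,sd,pix in(('wL',w,1,(258,100)),('tL',t,1,(205,178.8)),('tR',t,-1,(256,193)),('wR',w,-1,(257.5,264.5))):
    th=np.linspace(-.6,.1,71);d=[np.hypot(*(np.array(proj(c,face(sd,a,.049)))-pix)) for a in th];print(n,th[np.argmin(d)],min(d))
s=sense()
for th,sg in((-.8,.044),(-.6,.044),(-.4,.044)):
    p=tcp(1,th,sg);print(th,p.round(4),rel(s,p).round(3))
E
```

```text
wL -0.3 0.4674207703707721
tL -0.37 0.3819209742926232
tR -0.22999999999999998 0.21326490572587203
wR -0.37 0.7506683856885806
-0.8 [0.5447 0.1484 0.2318] [0.173 0.005 0.341]
-0.6 [0.5463 0.1551 0.2261] [0.196 0.005 0.36 ]
-0.4 [0.5477 0.1605 0.2192] [0.214 0.005 0.383]
```

Request:
{"api": "arm_command", "payload": {"series": [{"offset":[0.1,0,0.05],"dr":[0,-0.09,0],"hand":-1},{"offset":[0.2,0,0.1],"dr":[0,-0.18,0],"hand":-1},{"offset":[0.22,0.005,0.15],"dr":[0,-0.27,0],"hand":-1},{"offset":[0.22,0.005,0.2],"dr":[0,-0.36,0],"hand":-1},{"offset":[0.21,0.005,0.25],"dr":[0,-0.444,0],"hand":-1},{"offset":[0.2,0.005,0.31],"dr":[0,-0.444,0],"hand":-1},{"offset":[0.2,0.005,0.31],"dr":[0,-0.444,0],"hand":-1},{"offset":[0.2,0.005,0.31],"dr":[0,-0.444,0],"hand":-1}]}}

```text
time_s: 11.65
ee_pos: [0.5473, 0.1562, 0.2425]
ee_rot: [0.74, 0.579, -0.269, 0.21]
force: [-0.3, -1.1, -0.2]
width: 0.0002
finger_force: 0.0
```

Run:
```python
from h import *
s=sense();print(s['ee_pos'],s['joint_positions'],s['force'],s['width']);print(Ro.from_quat(s['ee_rot']).as_matrix().round(3))
for d,sg in((-35,44),(-25,44),(-15,44),(-5,44),(5,44),(15,44),(25,44),(35,44),(42,23),(50,25),(60,27),(70,29),(80,31),(89,32)):
    p=tcp(1,np.radians(d),sg/1e3);print(d,p.round(4),rel(s,p).round(3))
```

```text
[0.54730747 0.15622129 0.24249896] [ 0.41659088  0.69896202  1.10717651 -0.54485681  1.77637683  0.66801679] [-0.30343438 -1.13623518 -0.18673349] 0.00022486877538830774
[[ 0.184  0.971 -0.155]
 [ 0.744 -0.241 -0.623]
 [-0.642 -0.    -0.767]]
-35 [0.5463 0.1547 0.2265] [ 0.03  -0.002  0.045]
-25 [0.5475 0.1596 0.2205] [ 0.056 -0.002  0.049]
-15 [0.5484 0.1635 0.2138] [ 0.08  -0.002  0.058]
-5 [0.5491 0.1661 0.2065] [ 0.103 -0.002  0.071]
5 [0.5494 0.1674 0.1988] [ 0.123 -0.002  0.087]
15 [0.5494 0.1675 0.191 ] [ 0.139 -0.002  0.107]
25 [0.5491 0.1662 0.1834] [ 0.152 -0.002  0.129]
35 [0.5485 0.1637 0.176 ] [ 0.161 -0.002  0.154]
42 [0.5482 0.1624 0.1711] [ 0.169 -0.002  0.169]
50 [0.5481 0.1621 0.1665] [ 0.178 -0.002  0.181]
60 [0.5477 0.1604 0.1612] [ 0.185 -0.002  0.199]
70 [0.5469 0.1575 0.156 ] [ 0.188 -0.002  0.218]
80 [0.5459 0.1534 0.1514] [ 0.187 -0.002  0.239]
89 [0.5448 0.1489 0.1487] [ 0.181 -0.002  0.256]
```

Request:
{"api": "arm_command", "payload": {"series": [{"offset":[0.03,-0.002,0.045],"dr":[0,0,0],"hand":-1},{"offset":[0.056,-0.002,0.049],"dr":[0,0,0],"hand":-1},{"offset":[0.07,-0.002,0.053],"dr":[0,0,0],"hand":-1},{"offset":[0.08,-0.002,0.058],"dr":[0,0,0],"hand":-1},{"offset":[0.09,-0.002,0.064],"dr":[0,0,0],"hand":-1},{"offset":[0.103,-0.002,0.071],"dr":[0,0,0],"hand":-1}]}}

```text
time_s: 12.25
ee_pos: [0.5494, 0.1663, 0.2075]
ee_rot: [0.74, 0.579, -0.268, 0.211]
force: [-0.3, -0.5, 4.7]
width: -0.0002
finger_force: 2.4
```

Request:
{"api": "arm_command", "payload": {"series": [{"offset":[0.01,0,0.008],"dr":[0,0,0],"hand":-1},{"offset":[0.02,0,0.016],"dr":[0,0,0],"hand":-1},{"offset":[0.028,0,0.026],"dr":[0,0,0],"hand":-1},{"offset":[0.036,0,0.036],"dr":[0,0,0],"hand":-1}]}}

```text
time_s: 12.65
ee_pos: [0.55, 0.1684, 0.192]
ee_rot: [0.741, 0.579, -0.267, 0.211]
force: [0.6, 3.9, 5.3]
width: -0.0
finger_force: 2.8
```

Request:
{"api": "arm_command", "payload": {"series": [{"offset":[0.007,0,0.011],"dr":[0,0,0],"hand":-1},{"offset":[0.013,0,0.022],"dr":[0,0,0],"hand":-1},{"offset":[0.018,0,0.034],"dr":[0,0,0],"hand":-1},{"offset":[0.022,0,0.047],"dr":[0,0,0],"hand":-1},{"offset":[0.03,0,0.062],"dr":[0,0,0],"hand":-1},{"offset":[0.035,0,0.068],"dr":[0,0,0],"hand":-1},{"offset":[0.039,0,0.074],"dr":[0,0,0],"hand":-1}]}}

```text
time_s: 13.35
ee_pos: [0.5484, 0.1622, 0.168]
ee_rot: [0.74, 0.579, -0.269, 0.212]
force: [-1.3, 1.1, 9.8]
width: -0.0
finger_force: 3.5
```

Request:
{"api": "arm_command", "payload": {"series": [{"offset":[0.004,0,0.009],"dr":[0,0,0],"hand":-1},{"offset":[0.007,0,0.018],"dr":[0,0,0],"hand":-1},{"offset":[0.009,0,0.027],"dr":[0,0,0],"hand":-1},{"offset":[0.01,0,0.037],"dr":[0,0,0],"hand":-1}]}}

```text
time_s: 13.75
ee_pos: [0.5476, 0.158, 0.1576]
ee_rot: [0.74, 0.579, -0.268, 0.211]
force: [0.6, 4.1, 7.0]
width: 0.0003
finger_force: 3.5
```

Request:
{"api": "arm_command", "payload": {"series": [{"offset":[0,0,0.01],"dr":[0,0,0],"hand":-1},{"offset":[-0.001,0,0.021],"dr":[0,0,0],"hand":-1},{"offset":[-0.004,0,0.029],"dr":[0,0,0],"hand":-1},{"offset":[-0.007,0,0.038],"dr":[0,0,0],"hand":-1}]}}

```text
time_s: 14.15
ee_pos: [0.5455, 0.1497, 0.1497]
ee_rot: [0.74, 0.579, -0.267, 0.211]
force: [0.9, 5.0, 6.1]
width: -0.0003
finger_force: 2.9
```

Request:
{"api": "arm_command", "payload": {"series": [{"offset":[-0.003,0,0.002],"dr":[0,0,0],"hand":-1},{"offset":[-0.005,0,0.004],"dr":[0,0,0],"hand":-1}]}}

```text
time_s: 14.35
ee_pos: [0.5451, 0.1481, 0.1491]
ee_rot: [0.74, 0.58, -0.267, 0.211]
force: [2.4, 5.7, 2.5]
width: -0.0001
finger_force: 3.2
```

Request:
{"api": "arm_command", "payload": {"series": [{"offset":[-0.0025,0,0.002],"dr":[0,0,0],"hand":-1},{"offset":[-0.005,0,0.004],"dr":[0,0,0],"hand":-1},{"offset":[-0.005,0,0.004],"dr":[0,0,0],"hand":-1}]}}

```text
time_s: 14.65
ee_pos: [0.5446, 0.1465, 0.1486]
ee_rot: [0.74, 0.58, -0.267, 0.21]
force: [2.4, 5.2, 1.1]
width: 0.0001
finger_force: 3.2
```

Request:
{"api": "arm_command", "payload": {"series": [{"offset":[-0.0025,0,0.002],"dr":[0,0,0],"hand":-1},{"offset":[-0.005,0,0.004],"dr":[0,0,0],"hand":-1},{"offset":[-0.005,0,0.004],"dr":[0,0,0],"hand":-1}]}}

```text
time_s: 14.95
ee_pos: [0.5444, 0.1455, 0.1484]
ee_rot: [0.741, 0.58, -0.266, 0.21]
force: [3.2, 8.4, -0.2]
width: -0.0002
finger_force: 5.0
```

Request:
{"api": "arm_command", "payload": {"series": [{"offset":[-0.003,0,0.002],"dr":[0,0,0],"hand":-1},{"offset":[-0.006,0,0.005],"dr":[0,0,0],"hand":-1},{"offset":[-0.006,0,0.005],"dr":[0,0,0],"hand":-1}]}}

```text
time_s: 15.25
ee_pos: [0.5444, 0.1453, 0.1484]
ee_rot: [0.741, 0.581, -0.264, 0.209]
force: [4.8, 17.5, 0.6]
width: 0.0001
finger_force: 9.4
```

Request:
{"api": "arm_command", "payload": {"series": [{"offset":[0.02,0,-0.017],"dr":[0,0,0],"hand":-1},{"offset":[0.077,0,-0.064],"dr":[0,0,0],"hand":-1},{"offset":[0.077,0,-0.1],"dr":[0,0,0],"hand":-1},{"offset":[-0.03,0,-0.22],"dr":[0,0,0],"hand":-1},{"offset":[-0.14,0,-0.35],"dr":[0,0,0],"hand":-1},{"offset":[-0.25,0,-0.47],"dr":[0,0.09,0],"hand":-1},{"offset":[-0.35,0,-0.58],"dr":[0,0.18,0],"hand":-1},{"offset":[-0.35,0,-0.58],"dr":[0,0.26,0],"hand":-1}]}}

```text
time_s: 16.05
ee_pos: [0.5518, 0.1714, 0.3582]
ee_rot: [0.781, 0.61, -0.105, 0.091]
force: [0.6, -1.0, -0.6]
width: 0.0002
finger_force: 0.0
```

Request:
{"api": "arm_command", "payload": {"series": [{"offset":[0,0,0],"dr":[0,0.09,0],"hand":-1},{"offset":[0,0,0],"dr":[0,0.18,0],"hand":-1},{"offset":[0,0,0],"dr":[0,0.18,0],"hand":-1},{"offset":[0,0,0],"dr":[0,0.18,0],"hand":-1}]}}

```text
time_s: 16.45
ee_pos: [0.5501, 0.1702, 0.3501]
ee_rot: [0.788, 0.616, -0.003, 0.003]
force: [0.7, -0.0, -0.2]
width: -0.0
finger_force: 0.0
```

Run:
```python
from h import *
s=sense();print(s['ee_pos'],s['joint_positions'],s['force']);print(Ro.from_quat(s['ee_rot']).as_matrix().round(3))
c=save('side','s5.png');w=save('wrist','w5.png')
for n,c in(('s',c),('w',w)):
    hsv=cv2.cvtColor(c['image'],cv2.COLOR_RGB2HSV)
    m=cv2.inRange(hsv,(12,110,40),(28,255,255))
    k,l,st,ce=cv2.connectedComponentsWithStats(m)
    print(n,[x.tolist() for x in st[1:] if 12<x[4]<2000])
    for a in(-.35,1.55):print(a,proj(c,face(1,a,.0)),proj(c,face(1,a,.049)))
p=tcp(-1,np.radians(-35),.044);print(p,rel(s,p),rel(s,np.r_[p[:2],s['ee_pos'][2]]))
```

```text
[0.55005534 0.17020496 0.35012013] [ 0.17138361  0.38749712  1.155579   -0.0081816   1.60178011  0.4157117 ] [ 0.68291315 -0.01017201 -0.23862928]
[[ 0.242  0.97  -0.002]
 [ 0.97  -0.242 -0.009]
 [-0.009  0.    -1.   ]]
s [[286, 0, 6, 9, 41], [226, 8, 15, 4, 36], [200, 53, 21, 10, 149], [147, 56, 24, 10, 166], [94, 59, 27, 10, 180], [326, 58, 16, 4, 32], [227, 62, 11, 14, 114], [180, 65, 16, 13, 188], [133, 67, 11, 14, 102], [247, 174, 6, 10, 43], [205, 192, 6, 8, 38]]
-0.35 (np.float64(252.51963966817922), np.float64(159.59883778115255)) (np.float64(254.55922705772792), np.float64(144.74859133472236))
1.55 (np.float64(252.9280963102268), np.float64(158.86786740441352)) (np.float64(252.66601690357936), np.float64(170.2423825706111))
w [[154, 193, 12, 16, 170], [251, 197, 10, 21, 187], [252, 220, 9, 3, 20]]
-0.35 (np.float64(256.0613012905614), np.float64(223.75325083591497)) (np.float64(256.2273632380452), np.float64(185.17266127857653))
1.55 (np.float64(256.07658581160484), np.float64(211.22946446931462)) (np.float64(256.0031988976043), np.float64(194.95296599047572))
[0.51814034 0.04185194 0.2264896 ] [-4.37227708e-01  2.47578139e-04  4.15965305e-01] [-4.40853936e-01  3.78668582e-04  3.87949846e-03]
```

Request:
{"api": "arm_command", "payload": {"series": [{"offset":[-0.1,0,0],"dr":[0,0,0],"hand":-1},{"offset":[-0.2,0,0],"dr":[0,0.09,0],"hand":-1},{"offset":[-0.3,0,0],"dr":[0,0.18,0],"hand":-1},{"offset":[-0.4,0,0],"dr":[0,0.27,0],"hand":-1},{"offset":[-0.46,0,0.06],"dr":[0,0.36,0],"hand":-1},{"offset":[-0.46,0,0.16],"dr":[0,0.444,0],"hand":-1},{"offset":[-0.45,0,0.28],"dr":[0,0.444,0],"hand":-1},{"offset":[-0.44,0,0.33],"dr":[0,0.444,0],"hand":-1}]}}

```text
time_s: 17.35
ee_pos: [0.5171, 0.0428, 0.2471]
ee_rot: [0.742, 0.579, 0.264, -0.212]
force: [-0.5, 0.2, 0.0]
width: 0.0
finger_force: 0.0
```

Request:
{"api": "arm_command", "payload": {"series": [{"offset":[0,0,0],"dr":[0,0,0],"hand":-1},{"offset":[0,0,0],"dr":[0,0,0],"hand":-1}]}}

```text
time_s: 17.55
ee_pos: [0.5188, 0.0435, 0.2514]
ee_rot: [0.74, 0.581, 0.266, -0.209]
force: [-0.3, -0.6, 1.2]
width: -0.0002
finger_force: 0.0
```

Run:
```python
from h import *
s=sense();print(s['ee_pos'],s['joint_positions'],s['force']);print(Ro.from_quat(s['ee_rot']).as_matrix().round(3))
for d,sg in((-35,44),(-25,44),(-15,44),(-5,44),(5,44),(15,44),(25,44),(35,44),(42,23),(50,25),(60,27),(70,29),(80,31),(89,32)):
    p=tcp(-1,np.radians(d),sg/1e3);print(d,p.round(4),rel(s,p).round(3))
```

```text
[0.51880312 0.04345623 0.25143954] [-0.45411096  0.34402292  1.69428234  0.69351026  1.34275134 -0.46039512] [-0.32162442 -0.5779672   1.24012237]
[[ 0.184  0.971  0.151]
 [ 0.748 -0.238  0.619]
 [ 0.637 -0.001 -0.771]]
-35 [0.5181 0.0419 0.2265] [-0.057 -0.001  0.06 ]
-25 [0.5169 0.037  0.2205] [-0.083 -0.001  0.065]
-15 [0.516  0.0331 0.2138] [-0.107 -0.001  0.074]
-5 [0.5153 0.0305 0.2065] [-0.13  -0.001  0.087]
5 [0.515  0.0292 0.1988] [-0.15  -0.001  0.104]
15 [0.515  0.0291 0.191 ] [-0.166 -0.001  0.124]
25 [0.5153 0.0304 0.1834] [-0.179 -0.001  0.146]
35 [0.5159 0.0329 0.176 ] [-0.188 -0.001  0.171]
42 [0.5162 0.0342 0.1711] [-0.195 -0.001  0.186]
50 [0.5163 0.0345 0.1665] [-0.204 -0.001  0.198]
60 [0.5167 0.0362 0.1612] [-0.211 -0.001  0.216]
70 [0.5175 0.0391 0.156 ] [-0.214 -0.001  0.235]
80 [0.5185 0.0432 0.1514] [-0.213 -0.001  0.256]
89 [0.5196 0.0477 0.1487] [-0.207 -0.001  0.273]
```

Request:
{"api": "arm_command", "payload": {"series": [{"offset":[-0.057,-0.001,0.06],"dr":[0,0,0],"hand":-1},{"offset":[-0.083,-0.001,0.065],"dr":[0,0,0],"hand":-1},{"offset":[-0.095,-0.001,0.07],"dr":[0,0,0],"hand":-1},{"offset":[-0.107,-0.001,0.074],"dr":[0,0,0],"hand":-1},{"offset":[-0.12,-0.001,0.081],"dr":[0,0,0],"hand":-1},{"offset":[-0.13,-0.001,0.087],"dr":[0,0,0],"hand":-1}]}}

```text
time_s: 18.15
ee_pos: [0.5154, 0.0296, 0.2071]
ee_rot: [0.741, 0.58, 0.267, -0.208]
force: [-0.9, -1.0, 6.6]
width: 0.0001
finger_force: 2.6
```

Request:
{"api": "arm_command", "payload": {"series": [{"offset":[-0.01,0,0.008],"dr":[0,0,0],"hand":-1},{"offset":[-0.02,0,0.017],"dr":[0,0,0],"hand":-1},{"offset":[-0.028,0,0.027],"dr":[0,0,0],"hand":-1},{"offset":[-0.036,0,0.037],"dr":[0,0,0],"hand":-1}]}}

```text
time_s: 18.55
ee_pos: [0.515, 0.0276, 0.1914]
ee_rot: [0.741, 0.58, 0.267, -0.208]
force: [-2.2, -4.1, 5.7]
width: -0.0001
finger_force: 3.1
```

Request:
{"api": "arm_command", "payload": {"series": [{"offset":[-0.007,0,0.011],"dr":[0,0,0],"hand":-1},{"offset":[-0.013,0,0.022],"dr":[0,0,0],"hand":-1},{"offset":[-0.018,0,0.034],"dr":[0,0,0],"hand":-1},{"offset":[-0.022,0,0.047],"dr":[0,0,0],"hand":-1},{"offset":[-0.03,0,0.062],"dr":[0,0,0],"hand":-1},{"offset":[-0.035,0,0.068],"dr":[0,0,0],"hand":-1},{"offset":[-0.039,0,0.074],"dr":[0,0,0],"hand":-1}]}}

```text
time_s: 19.25
ee_pos: [0.5165, 0.0337, 0.1675]
ee_rot: [0.741, 0.58, 0.268, -0.209]
force: [-1.9, -1.1, 7.9]
width: 0.0002
finger_force: 3.3
```

Request:
{"api": "arm_command", "payload": {"series": [{"offset":[-0.004,0,0.009],"dr":[0,0,0],"hand":-1},{"offset":[-0.007,0,0.018],"dr":[0,0,0],"hand":-1},{"offset":[-0.009,0,0.027],"dr":[0,0,0],"hand":-1},{"offset":[-0.01,0,0.037],"dr":[0,0,0],"hand":-1},{"offset":[-0.01,0,0.047],"dr":[0,0,0],"hand":-1},{"offset":[-0.009,0,0.058],"dr":[0,0,0],"hand":-1},{"offset":[-0.006,0,0.066],"dr":[0,0,0],"hand":-1},{"offset":[-0.003,0,0.075],"dr":[0,0,0],"hand":-1}]}}

```text
time_s: 20.05
ee_pos: [0.52, 0.046, 0.1491]
ee_rot: [0.741, 0.58, 0.267, -0.208]
force: [-1.5, -6.0, 5.5]
width: 0.0001
finger_force: 3.0
```

Request:
{"api": "arm_command", "payload": {"series": [{"offset":[0.003,0,0.002],"dr":[0,0,0],"hand":-1},{"offset":[0.005,0,0.004],"dr":[0,0,0],"hand":-1},{"offset":[0.005,0,0.004],"dr":[0,0,0],"hand":-1}]}}

```text
time_s: 20.35
ee_pos: [0.5203, 0.0476, 0.1486]
ee_rot: [0.741, 0.58, 0.267, -0.207]
force: [-0.4, -5.8, 1.5]
width: -0.0002
finger_force: 2.7
```

Request:
{"api": "arm_command", "payload": {"series": [{"offset":[0.0025,0,0.002],"dr":[0,0,0],"hand":-1},{"offset":[0.005,0,0.004],"dr":[0,0,0],"hand":-1},{"offset":[0.005,0,0.004],"dr":[0,0,0],"hand":-1}]}}

```text
time_s: 20.65
ee_pos: [0.5206, 0.0486, 0.1484]
ee_rot: [0.741, 0.58, 0.266, -0.207]
force: [-3.4, -10.7, 1.0]
width: -0.0003
finger_force: 5.5
```

Request:
{"api": "arm_command", "payload": {"series": [{"offset":[0.003,0,0.002],"dr":[0,0,0],"hand":-1},{"offset":[0.005,0,0.004],"dr":[0,0,0],"hand":-1},{"offset":[0.005,0,0.004],"dr":[0,0,0],"hand":-1}]}}

```text
time_s: 20.95
ee_pos: [0.5208, 0.0488, 0.1483]
ee_rot: [0.742, 0.581, 0.266, -0.206]
force: [-9.2, -20.9, 6.9]
width: -0.0004
finger_force: 11.2
```

At the stop. Retreat: out, up, then untilt.

Request:
{"api": "arm_command", "payload": {"series": [{"offset":[-0.02,0,-0.017],"dr":[0,0,0],"hand":-1},{"offset":[-0.077,0,-0.064],"dr":[0,0,0],"hand":-1},{"offset":[-0.11,0,-0.1],"dr":[0,0,0],"hand":-1},{"offset":[-0.03,0,-0.22],"dr":[0,0,0],"hand":-1},{"offset":[0.08,0,-0.35],"dr":[0,0,0],"hand":-1},{"offset":[0.17,0,-0.47],"dr":[0,0,0],"hand":-1},{"offset":[0.17,0,-0.47],"dr":[0,-0.09,0],"hand":-1},{"offset":[0.17,0,-0.47],"dr":[0,-0.18,0],"hand":-1}]}}

```text
time_s: 21.75
ee_pos: [0.5088, 0.0016, 0.2913]
ee_rot: [0.772, 0.603, 0.159, -0.122]
force: [-0.1, 0.4, -0.5]
width: 0.0001
finger_force: 0.0
```

Request:
{"api": "arm_command", "payload": {"series": [{"offset":[-0.1,0,-0.05],"dr":[0,-0.09,0],"hand":-1},{"offset":[-0.2,0,-0.05],"dr":[0,-0.18,0],"hand":-1},{"offset":[-0.3,0,-0.05],"dr":[0,-0.26,0],"hand":-1},{"offset":[-0.3,0,-0.05],"dr":[0,-0.26,0],"hand":-1},{"offset":[-0.3,0,-0.05],"dr":[0,-0.26,0],"hand":-1}]}}

```text
time_s: 22.25
ee_pos: [0.4871, -0.0816, 0.2677]
ee_rot: [0.787, 0.616, 0.001, -0.002]
force: [0.5, 0.1, -0.0]
width: -0.0001
finger_force: 0.0
```

Run:
```python
from h import *
s=sense();print(s['ee_pos'],s['force'])
q=save('side','s6.png')['image'];w=save('wrist','w6.png')['image'];t=save('top','t6.png')['image']
def cr(i,u,v,w,h,k): return cv2.resize(i[v:v+h,u:u+w,::-1],None,fx=k,fy=k,interpolation=cv2.INTER_CUBIC)
cv2.imwrite('pics/c6.png',np.vstack([np.hstack([cr(q,212,125,80,60,5),cr(t,190,150,80,60,5)]),np.hstack([cr(w,0,0,512,384,.78125)[:300,:400],cr(q,192,100,160,120,2.5)])]))
```

```text
[ 0.48711551 -0.08158378  0.26771221] [ 0.52397023  0.1114661  -0.0233757 ]
```

View pics/c6.png

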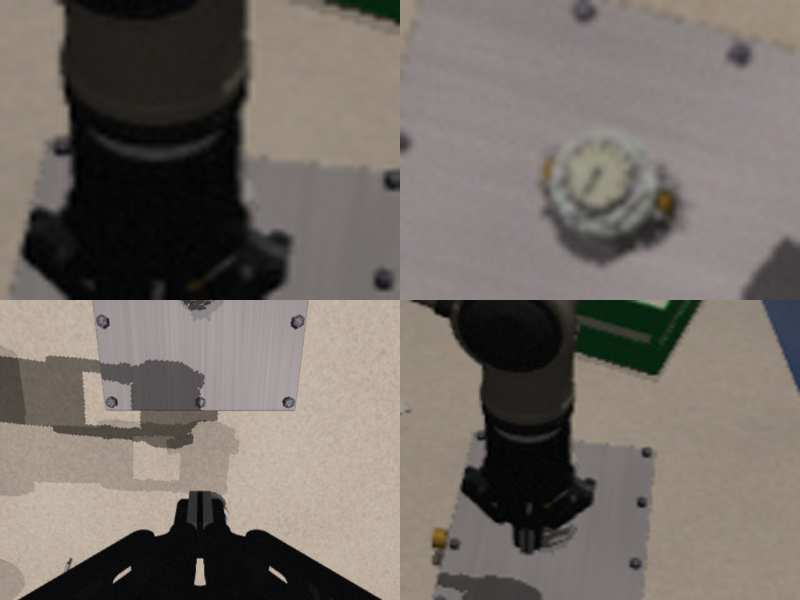

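The top view shows both arms folded against the coupling, with brass only at (219,184) and (243,190) and the head seated. The robot is clear, so I'm handing in.

```bash
python3 -c "
from workcell import arm
print(arm.hand_in())"
```

```text
the job is handed in; nothing more can be done
None
```

The gauge head is home with its collar on the rim, both cam arms hang down at their stops (left swung first, then right), and the job was handed in at about 22 s of the 72 s allowed; the hand-in call returned no verdict.

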